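# Press a hub cap onto a laundry-cart wheel

## Robot

A 7-joint arm with a two-finger parallel gripper is mounted at the origin on the work surface. World frame = base frame: x ahead of the robot, y to its left, z up, the work surface at z = 0. Lengths are in m, angles in rad, forces in N, time in s.
With the tool pointing down it reaches from about 0.425 to 0.925 m from the base axis. Payload 6.8 kg.
Tool frame: the origin (TCP) lies on the centre line of the jaws, within the pads' length; the fingertips stand ahead of it and the grasp point (between the pads) lies 11 mm behind it (r.tcp_to_tips is the z of the fingertips in the tool frame, in m); z points along the fingers, y is the line along which they close (so a half turn about z gives the same grasp; the last joint's range is limited). The gripper opens to 85 mm and grips with 20 to 120 N. Pads are 22 mm wide; open, the fingers measure 114 mm over their backs; the gripper's body (76 mm by 85 mm) begins 54 mm behind the grasp point. The pads swing forward as they close: fully open they stand 13 mm farther back than shut.
Start: joints at [-1.336, 0.477, 0.022, 1.555, -0.011, 1.109, -0.083], TCP at [0.227, 0.636, 0.239] pointing down, gripper open.
Joint ranges: [-2.96, 2.96], [-0.34, 2.1], [-1.41, 1.46], [0.24, 2.44], [-1.37, 4.51], [0.17, 1.92], [-2.96, 2.96]. Speed limits (rad/s): [2.39, 2.39, 3.14, 3.14, 3.14, 3.14, 3.14].

## Interface

Orientations are given as a rotation vector (axis times angle).
In Python, from bench import r, optics gives the robot as it stands.
- The arm moves only by the shell command python3 -m creep 'ROWS' [FORCE]. ROWS is a JSON object whose one key "rows" holds a list of rows, each a list of 7 numbers: the shift along the tool's x, y, z in units of 25 mm (1.0 is 25 mm), then the turn, a rotation vector about the tool's x, y, z in units of 8 degrees (1.0 is 8 degrees), then the finger opening in mm, from 0 to 85.4. A call has 1 to 10 rows; each row is the pose to reach, as a shift and turn from the pose commanded when the call began, along the tool's axes at that moment; what a row does not reach only later rows make up. A row lasts 1/8 s, in which the tool goes at most 62.5 mm and 10.7 degrees, less where a joint would pass 70% of its speed; a pose out of reach is approached as far as the arm can. A call with a gripper value outside its range is refused whole. The fingers move at their own pace and stop on an object; FORCE is the grip in N (left out, the last holds). Time passes only in rows, so rows that repeat a pose let the fingers close. It gives the time, the measured TCP pose, the force, the opening and the grip force at its end, in the units of the state.
- r.get_obs(): the state, without advancing time (a new reading comes with each control period).
- optics.grab_frame(name): name is "scene" or "side" or "wrist"; returns a dict with "color" (384x512x3 uint8, blue, green, red), "K" (3x3 intrinsics, pixels), "R" (3x3) and "t" (3): a world point X has camera coordinates R X + t. Camera axes: x right, y down, z forward; pixel columns grow to the right and rows downward; lengths in m; the calibration is good to about 2 mm. A picture is of the moment at which its call begins. There is no depth.
- r.hand_in(): hands the job in; it is judged then, once.
The state is a dict: "clock": time; "joints": joint angles; "qvel": joint speeds; "tau": joint torques, N m; "tcp_pos": TCP position; "orientation": TCP orientation; "contact_force": force on the tool from outside, world axes, zero at the start; "moment": the same for the moment, N m; "grip_width": finger opening in m; "gripper_force": force on a finger pad.
Only numpy, scipy, OpenCV 4.12 (cv2) and the standard library are available. Lean on these libraries where they do the work, as an engineer would, in place of code of your own. Each camera call takes 0.05 s, during which the arm holds its last target. There are 200 camera calls.

## Task

The cart wheel lies on the bench on its axle plate, with the plain end of the axle pointing up. Take the large press-on hub cap (the one that fits this wheel) out of the spares crate and press it, open side down, straight down the axle until its teeth have bitten and its rim is fully home against the wheel, then let go. Leave the other spares in the crate and do not tip the oil bottle over.

Things in the scene. Friction and masses are not known exactly. Their poses are not given: they have to be found in the camera images.
- cap: Large hub cap, bare steel: straight-sided round dish, 66 mm outside diameter, 30 mm deep, wall 3 mm, 80 g, flat closed crown one side, open the other. Origin: centre of the open rim; +z runs along its axis from open rim to crown. Starts on edge (axis level) on the floor of a crate slot, its upper 36 mm clear of the low partitions: pinch it from above across its 30 mm thickness.
- cap_crown (a point): Centre of the cap's crown (outer face), 30 mm from the cap's origin; axes as cap. In the slot there is no finger room beside the cap's diameter; laid on the bench, open side down, it can be taken from above across its 66 mm diameter. Let go while leaning 40 degrees or more towards its open side, it falls flat onto the open side.
- crate: Grey plastic spares crate, fixed, 172 mm (its x) by 258 mm (its y), walls 62 mm high, 4 mm thick, floor 4 mm. Origin: centre of the underside, z up. A full-height wall at x = 0. In the row at negative x, partitions 30 mm high make two slots 36 mm wide, 80 mm long, at x = -42, y = -50.5 and +50.5 mm: one holds the cap, one the roller. What lies beside the slots is lower than 30 mm.
- axle_unit: Cart wheel on its stub axle, standing on the bench by its own weight (2.6 kg). Origin: centre of the underside of the 160 mm square axle plate (8 mm thick), z up the axle. Wheel 125 mm diameter, upper face 52 mm above the bench, hub boss 36 mm diameter 2 mm prouder, plain round steel axle 16 mm diameter rising from it to a rounded end.
- seat (a point): On the axle's axis at the height of the wheel's upper face (52 mm above the bench); z up. The cap's origin is here when its rim is home. Inside the cap, 4 to 11 mm above its rim, eight slanting spring teeth centre themselves on the axle's end and grip it: let down without pressure, the cap stops on its teeth about 13 mm too high; pressing it home takes about 10 to 20 N.
- axle_tip (a point): Top of the axle's rounded end, 78 mm above the bench (26 mm above the wheel's face).
- roller: Dryer drum roller: solid rubber-tyred roller, 66 mm diameter, 26 mm wide, 12 mm bore, on edge in the crate's other slot. Origin: centre of one face, z along its axis. Belongs in the crate.
- small_cap: Small hub cap of bare steel, 44 mm diameter, 20 mm high, lying flat at the +y end of the slotted row; too small for this wheel. Origin: underside. Belongs in the crate.
- bracket: Angle bracket, 60 x 44 x 26 mm, lying between the two slots. Origin: underside. Belongs in the crate.
- castor: Fixed castor, 81 mm high, on its 60 x 85 mm plate in the crate's other row. Origin: underside. Belongs in the crate.
- foot: Levelling foot: rubber pad of 44 mm diameter, upright 11 mm stem, 64 mm high, in the crate's other row. Origin: underside. Belongs in the crate.
- oil: Oil bottle, white, 54 mm diameter, 150 mm tall, standing on the bench farther from the robot than the gap between crate and wheel. Origin: centre of its underside, z up.
Not all that is in view belongs to the job. What is shaped like the axle_unit but orange or yellow is not meant.

How it is judged:
By the outcome, as a careful person would: the job done as asked, in the order asked, and still so for the second after the job is handed in, with the robot touching nothing.
It also fails if it takes over 61 s, if anything falls off the work surface, if the arm or the gripper's body presses on something with over 40 N, if the wrist force passes 120 N, or if a joint passes its speed limit or range.

## Working session

There is one attempt and no reset: what is moved stays moved. The work goes in short steps, Python scripts to look and compute and a shell command to move; the robot and the scene stay as the last step left them, time stands still between calls to the robot, and variables do not carry over. Pictures are saved under pics/ and viewed, at most 11 in all, crops included, and the job is handed in when it is done.

```bash
mkdir -p pics; ls; python3 - <<'E'
from bench import r, optics
import cv2,numpy as np
a=[]
for n in("scene","side"):
    f=optics.grab_frame(n); cv2.imwrite(f"pics/{n}0.png",f["color"]); np.savez(f"pics/{n}0.npz",**f)
    print(n,f["K"].round(1).tolist(),(-f["R"].T@f["t"]).round(3),f["R"][2].round(2))
f=optics.grab_frame("wrist");cv2.imwrite("pics/wrist0.png",f["color"])
o=r.get_obs();print({k:np.round(v,3) for k,v in o.items()},r.tcp_to_tips)
E
```

```text
pics
scene [[456.8, 0.0, 251.3], [0.0, 456.8, 199.9], [0.0, 0.0, 1.0]] [0.851 0.449 0.903] [-0.35 -0.46 -0.82]
side [[442.7, 0.0, 254.6], [0.0, 442.7, 187.8], [0.0, 0.0, 1.0]] [-0.147  0.64   0.662] [ 0.62 -0.58 -0.53]
{'clock': np.float64(0.15), 'joints': array([-1.336,  0.478,  0.022,  1.556, -0.012,  1.109, -0.083]), 'qvel': array([-0.001, -0.004, -0.   , -0.002, -0.   ,  0.001, -0.001]), 'tau': array([ 2.0000e-03, -5.9693e+01,  1.6100e+00, -2.8149e+01,  1.3000e-02,
        7.0000e-03,  0.0000e+00]), 'tcp_pos': array([0.227, 0.635, 0.239]), 'orientation': array([-5.360e-01, -3.095e+00,  2.000e-03]), 'contact_force': array([-0.747, -0.474,  0.158]), 'moment': array([-0.04 , -0.044,  0.011]), 'gripper_force': np.float64(0.0), 'grip_width': np.float64(0.085)} 0.008
```

View pics/scene0.png

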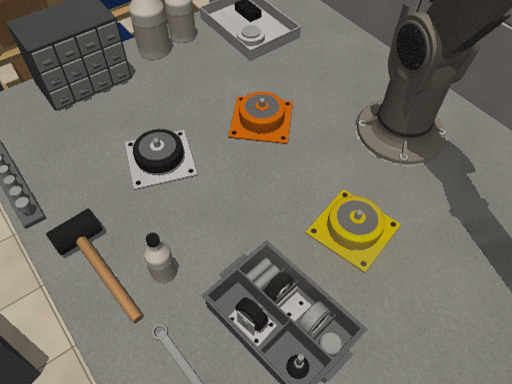

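View pics/side0.png

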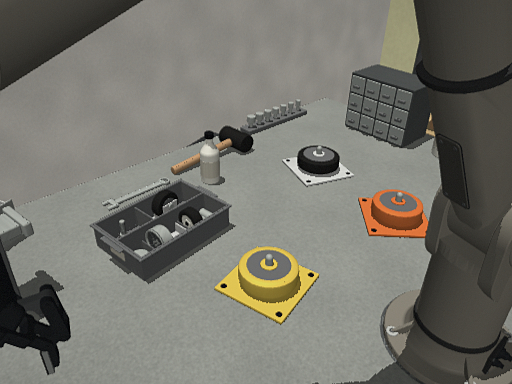

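Scene view: target wheel (black, white plate) at about (157,150), crate around (285,310) with dark roller at (278,285) and steel cap at (316,318), oil at (160,258). Zooming on crate and wheel.

```bash
cat > h.py <<'E'
import numpy as np,cv2
from scipy.spatial.transform import Rotation as Ro
def load(n): return dict(np.load(f"pics/{n}.npz"))
def grab(n,tag):
    from bench import optics
    f=optics.grab_frame(n); cv2.imwrite(f"pics/{tag}.png",f["color"]); np.savez(f"pics/{tag}.npz",**f); return f
def ray(f,p):
    d=f["R"].T@np.linalg.solve(f["K"],[p[0],p[1],1.]); return -f["R"].T@f["t"],d
def onz(f,p,z):
    c,d=ray(f,p); return c+d*(z-c[2])/d[2]
def tri(f,p,g,q):
    (a,u),(b,v)=ray(f,p),ray(g,q); s=np.linalg.lstsq(np.c_[u,-v],b-a,rcond=None)[0]
    A,B=a+s[0]*u,b+s[1]*v; return (A+B)/2,np.linalg.norm(A-B)
def proj(f,X):
    c=f["R"]@np.asarray(X)+f["t"]; c=f["K"]@c; return c[:2]/c[2]
def totool(dX,obs): # world shift -> row units
    return Ro.from_rotvec(obs["orientation"]).inv().apply(dX)/0.025
E
python3 - <<'E'
from h import *
a=load("scene0")["color"];b=load("side0")["color"]
z=lambda i,x,y,w,h,s:cv2.resize(i[y:y+h,x:x+w],None,fx=s,fy=s,interpolation=cv2.INTER_CUBIC)
A=z(a,195,234,190,150,4);cv2.imwrite("pics/zc.png",A)
B=np.hstack([z(b,85,170,150,110,3),z(b,280,135,75,55,6)]) if 0 else z(b,85,170,150,110,5)
cv2.imwrite("pics/zs.png",B)
E
```

```text
(no output)
```

View pics/zc.png

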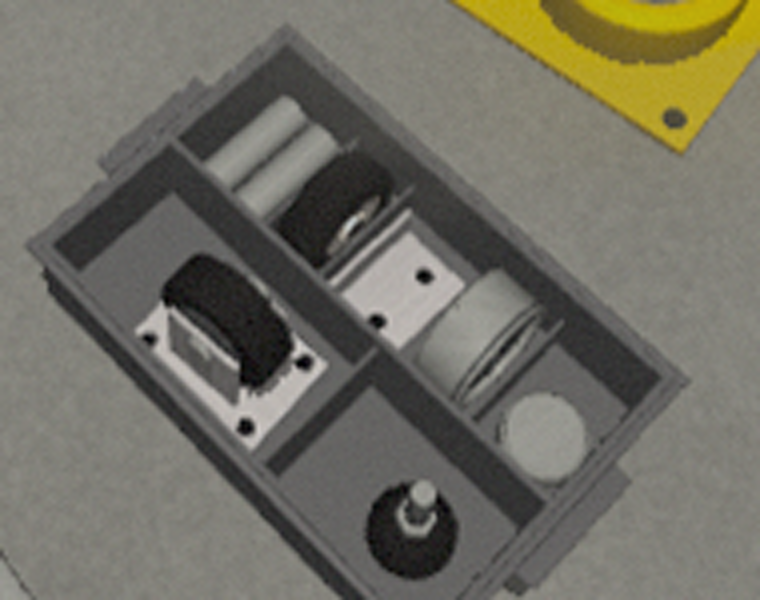

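View pics/zs.png

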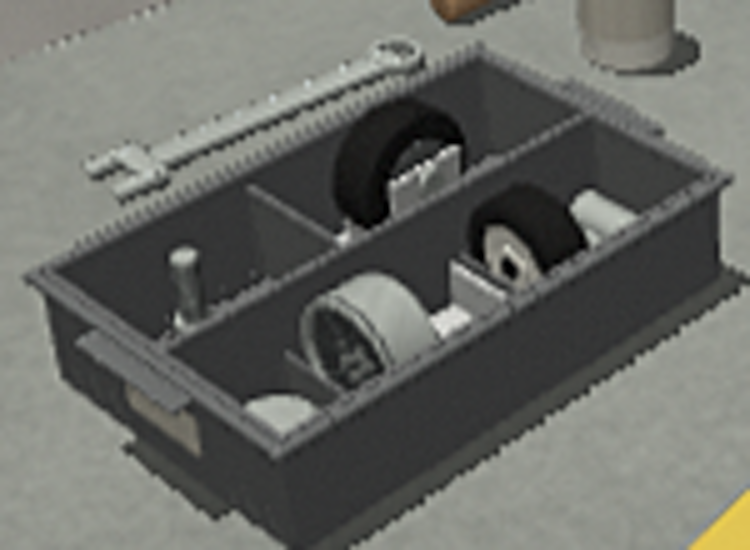

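The crate's -x row is the one with roller and cap; the cap's open side faces crate +y (towards the small cap). Crate corners in zoom: scene (287,27),(688,380),(30,245); side (733,180),(280,455),(28,275),(480,48).

```bash
python3 - <<'E'
from h import *
S,D=load("scene0"),load("side0")
sc=lambda x,y:(195+x/4-.375,234+y/4-.375); sd=lambda x,y:(85+x/5-.4,170+y/5-.4)
P={'mm':(sc(287,27),sd(733,180)),'mp':(sc(688,380),sd(280,455)),'pm':(sc(30,245),sd(480,48))}
for k,(p,q) in P.items(): print(k,tri(S,p,D,q),onz(S,p,.062)[:2].round(4),onz(D,q,.062)[:2].round(4))
print('pp',onz(D,sd(28,275),.062))
C={k:(onz(S,p,.062)+onz(D,q,.062))/2 for k,(p,q) in P.items()}
v=C['mp']-C['mm'];u=C['pm']-C['mm'];print(np.linalg.norm(v),np.linalg.norm(u),np.degrees(np.arctan2(v[1],v[0])),np.degrees(np.arctan2(u[1],u[0])))
# wheel plate: white corners by mask
z=lambda i,x,y,w,h,s:cv2.resize(i[y:y+h,x:x+w],None,fx=s,fy=s,interpolation=cv2.INTER_CUBIC)
A=z(S["color"],115,120,90,75,6);B=z(D["color"],275,135,85,55,6)
im=np.zeros((450,800,3),np.uint8)
A=z(S["color"],125,125,66,66,6);B=z(D["color"],285,135,66,55,6)
im[:A.shape[0],:396]=A;im[:B.shape[0],400:796]=B;cv2.imwrite("pics/w.png",im)
E
```

```text
mm (array([0.52540908, 0.07985168, 0.06048913]), np.float64(0.00012693589576426463)) [0.526  0.0806] [0.5237 0.0812]
mp (array([0.49214437, 0.3439125 , 0.06216931]), np.float64(0.0007228731032543847)) [0.4922 0.3442] [0.4923 0.3434]
pm (array([0.70316954, 0.10268731, 0.06150732]), np.float64(0.00043841803955434693)) [0.7032 0.1027] [0.7024 0.1034]
pp [0.66928471 0.3662308  0.062     ]
0.2649814301217771 0.17928836539943466 97.07132340375452 7.097084933779198
```

View pics/w.png

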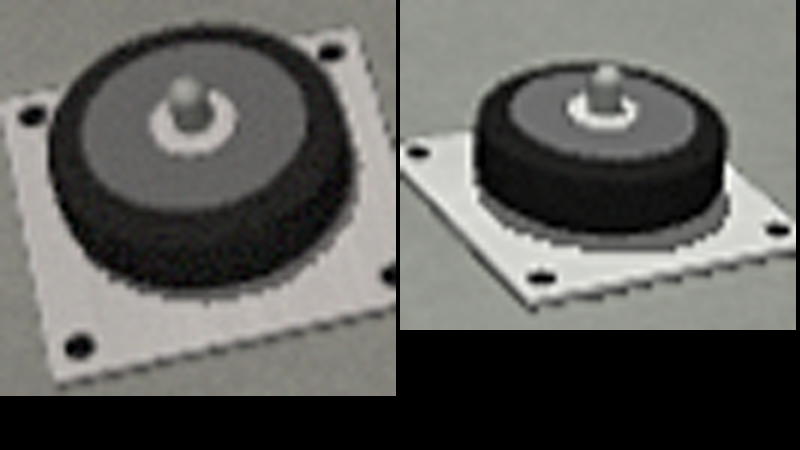

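Wheel zoom: axle end at (187,88) scene / (206,75) side, boss centre about (193,127)/(203,109), grey face ellipse centre (195,127)/(204,110).

```bash
python3 - <<'E'
from h import *
S,D=load("scene0"),load("side0")
sc=lambda x,y:(125+x/6-.42,125+y/6-.42); sd=lambda x,y:(285+x/6-.42,135+y/6-.42)
print('tip',tri(S,sc(187,88),D,sd(206,75)),onz(S,sc(187,88),.072),onz(D,sd(206,75),.072))
print('boss',tri(S,sc(193,127),D,sd(203,109)),onz(S,sc(193,127),.054),onz(D,sd(203,109),.054))
print('face',onz(S,sc(195,127),.052),onz(D,sd(204,110),.052))
th=np.radians(7.1);R=np.array([[np.cos(th),-np.sin(th)],[np.sin(th),np.cos(th)]])
mm,mp,pm=np.array([.5249,.0809]),np.array([.4923,.3438]),np.array([.7028,.103])
c=(mp+pm)/2;print('crate',c,'cap',c+R@[-.042,.0505],'roller',c+R@[-.042,-.0505])
c=np.array(c)
# cap reach, oil bottle bottom
print('oil',onz(S,(162,275),0.0))
from bench import r
o=r.get_obs();M=Ro.from_rotvec(o["orientation"]).as_matrix();print(M.round(3))
g=np.r_[c+R@[-.042,.0505],.20]; print(totool(g-o["tcp_pos"],o))
yd=np.r_[R@[0,1],0];print('turn about tool z deg',np.degrees(np.arctan2(*(M.T@yd)[[1,0]]))-90)
E
```

```text
tip (array([ 0.57388507, -0.29733732,  0.07623199]), np.float64(0.0017858076193753797)) [ 0.57199759 -0.30231515  0.072     ] [ 0.57859279 -0.30252372  0.072     ]
boss (array([ 0.5750255 , -0.29775751,  0.05556704]), np.float64(0.0015577011422938008)) [ 0.57491867 -0.29814857  0.054     ] [ 0.57729999 -0.30153077  0.054     ]
face [ 0.57360429 -0.29941925  0.052     ] [ 0.57865996 -0.30419167  0.052     ]
crate [0.59755 0.2234 ] cap [0.54963018 0.2683215 ] roller [0.56211393 0.16809598]
oil [ 0.73666784 -0.01315532  0.        ]
[[-0.942  0.336 -0.   ]
 [ 0.336  0.942 -0.001]
 [-0.    -0.001 -1.   ]]
[-17.09846212  -9.48335802   1.55715598]
turn about tool z deg -26.737065989698444
```

```bash
python3 -m creep '{"rows":[[-1,-0.5,0,0,0,-0.3,85],[-3,-1.7,0,0,0,-0.8,85],[-5.2,-2.9,0,0,0,-1.4,85],[-7.4,-4.1,0,0,0,-2,85],[-9.5,-5.3,0,0,0,-2.5,85],[-11.7,-6.5,0,0,0,-3,85],[-13.9,-7.7,0,0,0,-3.34,85],[-15.8,-8.8,0,0,0,-3.34,85],[-17.1,-9.48,0,0,0,-3.34,85],[-17.1,-9.48,0,0,0,-3.34,85]]}'
python3 - <<'E'
from h import *
f=grab("wrist","wr1");f=grab("scene","sc1")
from bench import r
o=r.get_obs();print(o["tcp_pos"],o["joints"].round(2));w=load("wr1");print(w["R"].round(3).tolist(),(-w["R"].T@w["t"]).round(3),w["K"].round(1).tolist())
print(proj(w,[.5496,.2683,.07]))
E
```

```text
clock: 1.4
tcp_pos: [0.5521, 0.2648, 0.239]
orientation: [-0.184, 3.136, -0.003]
contact_force: [-0.0, 0.2, 0.6]
grip_width: 0.0846
gripper_force: 0.0
[0.54948143 0.26899904 0.23895636] [-0.62  0.37  0.08  1.72 -0.04  1.05  1.17]
[[-0.116, 0.993, -0.001], [0.943, 0.111, 0.312], [0.31, 0.035, -0.95]] [0.472 0.255 0.373] [[293.6, 0.0, 252.3], [0.0, 293.6, 192.8], [0.0, 0.0, 1.0]]
[256.13542992 174.23501186]
```

View pics/wr1.png

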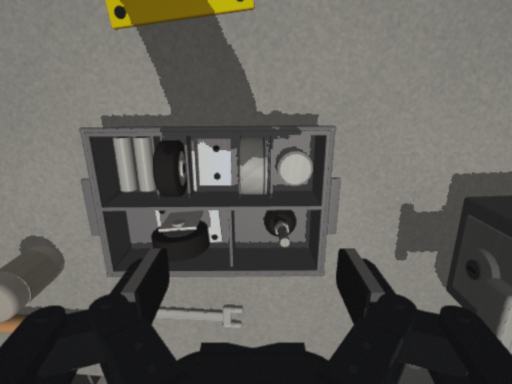

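Wrist view: cap at columns 240–267, rows ~135–196; roller at (171,167), small cap (296,167); jaws straddle along image columns as wanted.

```bash
python3 - <<'E'
from h import *
w=load("wr1")
for p,z in [((253,136),.045),((253,196),.04),((240,165),.07),((266,165),.07),((296,167),.024)]: print(p,onz(w,p,z).round(4))
from bench import r
o=r.get_obs();print(o["tcp_pos"],o["orientation"]);print(totool(np.array([.5496,.2683,.2])-o["tcp_pos"],o))
g=w["color"][150:182,225:285].mean(2).mean(0).round();print(g.tolist())
E
```

```text
(253, 136) [0.5132 0.2607 0.045 ]
(253, 196) [0.5844 0.2691 0.04  ]
(240, 165) [0.5416 0.2502 0.07  ]
(266, 165) [0.5384 0.2774 0.07  ]
(296, 167) [0.5468 0.3173 0.024 ]
[0.54948143 0.26899904 0.23895636] [ 1.93312613e-01 -3.13477139e+00 -2.85898868e-04]
[-0.00260129 -0.02869881  1.55824599]
[197.0, 196.0, 194.0, 194.0, 193.0, 177.0, 128.0, 115.0, 114.0, 114.0, 113.0, 104.0, 84.0, 67.0, 78.0, 108.0, 121.0, 123.0, 126.0, 129.0, 130.0, 133.0, 135.0, 137.0, 138.0, 139.0, 140.0, 143.0, 143.0, 143.0, 143.0, 143.0, 142.0, 141.0, 141.0, 141.0, 141.0, 135.0, 110.0, 86.0, 115.0, 133.0, 107.0, 71.0, 69.0, 79.0, 114.0, 118.0, 117.0, 115.0, 108.0, 95.0, 92.0, 100.0, 107.0, 115.0, 126.0, 133.0, 138.0, 144.0]
```

```bash
python3 -m creep '{"rows":[[0,-0.06,1.5,0,0,0,60],[0,-0.06,3.5,0,0,0,60],[0,-0.06,5.2,0,0,0,60],[0,-0.06,6.5,0,0,0,60],[0,-0.06,7.2,0,0,0,60],[0,-0.06,7.55,0,0,0,60],[0,-0.06,7.55,0,0,0,60],[0,-0.06,7.55,0,0,0,20],[0,-0.06,7.55,0,0,0,20],[0,-0.06,7.55,0,0,0,20]]}' 50
python3 - <<'E'
from h import *
S=load("scene0")
for p in [(355,225),(262,115),(215,210),(205,235),(75,232),(240,190)]: print(p,onz(S,p,0)[:2].round(3))
E
```

```text
clock: 2.75
tcp_pos: [0.5507, 0.2675, 0.0514]
orientation: [-0.193, 3.134, 0.001]
contact_force: [0.1, -1.1, 2.2]
grip_width: 0.029
gripper_force: 48.3
(355, 225) [0.31  0.144]
(262, 115) [ 0.264 -0.272]
(215, 210) [ 0.549 -0.085]
(205, 235) [ 0.606 -0.042]
(75, 232) [ 0.842 -0.226]
(240, 190) [ 0.466 -0.098]
```

```bash
python3 -m creep '{"rows":[[0,0,-0.4,0,0,0,20],[0,0,-1.5,0,0,0,20],[0,0,-3.2,0,0,0,20],[0,0,-5,0,0,0,20],[0,0,-6,0,0,0,20],[0,0,-6,0,0,0,20],[0,0,-6,0,0,0,20]]}' 50
python3 - <<'E'
from h import *
from bench import r
o=r.get_obs();print(o["tcp_pos"],o["joints"].round(2),o["grip_width"]);print(totool(np.array([.55,-.04,.2])-o["tcp_pos"],o))
M=Ro.from_rotvec(o["orientation"]);
for a in (50,-50): print(a,(M*Ro.from_rotvec([np.radians(a),0,0])).as_matrix()[:,1:].T.round(2).tolist())
E
```

```text
clock: 3.62
tcp_pos: [0.5493, 0.267, 0.1997]
orientation: [0.194, -3.134, 0.001]
contact_force: [-0.3, 0.1, -1.2]
grip_width: 0.0291
gripper_force: 48.8
[0.5492902  0.26704932 0.19973184] [-0.62  0.41  0.08  1.76 -0.04  0.97  1.17] 0.029084635879950447
[ 1.48667434e+00 -1.21917008e+01 -2.71094393e-03]
50 [[-0.08, 0.64, -0.77], [0.09, -0.76, -0.64]]
-50 [[-0.08, 0.64, 0.77], [-0.1, 0.76, -0.64]]
```

```bash
python3 -m creep '{"rows":[[0.1,-0.8,0,0.4,0,0,20],[0.3,-2.5,0,1.3,0,0,20],[0.5,-4.3,0,2.3,0,0,20],[0.8,-6.1,0,3.3,0,0,20],[1,-7.9,0,4.3,0,0,20],[1.2,-9.7,0,5.3,0,0,20],[1.4,-11.3,0,6,0,0,20],[1.5,-12.2,0,6.25,0,0,20],[1.5,-12.2,0,6.25,0,0,20],[1.5,-12.2,0,6.25,0,0,20]]}' 50
python3 - <<'E'
from h import *
from bench import r
import time
o=r.get_obs();print(o["tcp_pos"],o["joints"].round(2),o["grip_width"]);print(totool(np.array([.55,-.04,.075])-o["tcp_pos"],o))
M=Ro.from_rotvec(o["orientation"]).as_matrix();print(M.round(2))
rim=o["tcp_pos"]+M@[0,.015,.047];print(rim)
a=grab("scene","sc2")["color"];b=grab("side","sd2")["color"]
cv2.imwrite("pics/c2.png",np.hstack([cv2.resize(a[130:290,130:330],(400,320)),cv2.resize(b[100:260,180:380],(400,320))]))
E
```

```text
clock: 4.88
tcp_pos: [0.5505, -0.0389, 0.2]
orientation: [-0.175, 2.796, -1.302]
contact_force: [-0.3, 0.4, -0.2]
grip_width: 0.0292
gripper_force: 48.9
[ 0.55049831 -0.03888939  0.20000541] [-0.79  0.51  0.4   1.98  0.72  1.11  0.81] 0.029249607858426504
[0.02308391 3.79969008 3.25059347]
[[-0.99 -0.08  0.09]
 [-0.12  0.64 -0.76]
 [ 0.   -0.77 -0.64]]
[ 0.55374829 -0.06499928  0.1582716 ]
```

View pics/c2.png

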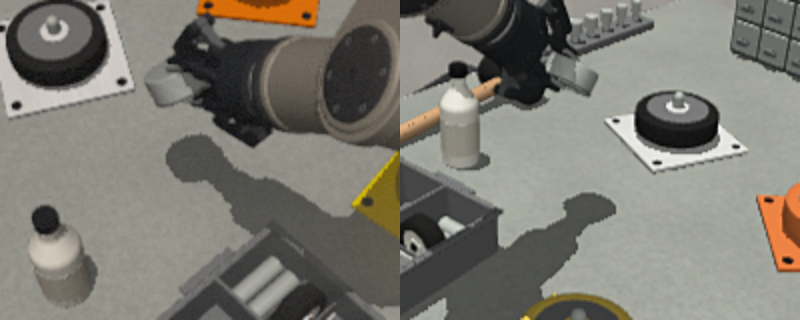

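The cap is held, leaning open-side down; clear bench underneath (scene crop ~(190,160) shadow). Lowering.

```bash
python3 -m creep '{"rows":[[0,0.6,0.65,0,0,0,20],[0,1.7,1.85,0,0,0,20],[0,2.8,3.05,0,0,0,20],[0,3.7,4,0,0,0,20],[0,4.1,4.45,0,0,0,20],[0,4.24,4.6,0,0,0,20],[0,4.24,4.6,0,0,0,20]]}' 50
```

```text
clock: 5.85
tcp_pos: [0.5534, -0.0595, 0.046]
orientation: [-0.172, 2.795, -1.303]
contact_force: [0.4, -0.0, -0.5]
grip_width: 0.0292
gripper_force: 48.9
```

```bash
python3 -m creep '{"rows":[[0,0.08,0.06,0,0,0,20],[0,0.08,0.06,0,0,0,20],[0,0.08,0.06,0,0,0,38],[0,0.08,0.06,0,0,0,42],[0,0.08,-0.3,0,0,0,44],[0,0.08,-1,0,0,0,44],[0,0.08,-2,0,0,0,44],[0,0,-3.5,0,0,0,44],[0,-1,-5,0,0,0,44],[0,-1,-5,0,0,0,44]]}'
python3 - <<'E'
from h import *
a=grab("scene","sc3")["color"];b=grab("side","sd3")["color"]
cv2.imwrite("pics/c3.png",np.hstack([cv2.resize(a[130:290,130:330],(400,320)),cv2.resize(b[100:260,180:380],(400,320))]))
E
```

```text
clock: 7.1
tcp_pos: [0.5447, 0.0223, 0.1478]
orientation: [-0.173, 2.793, -1.295]
contact_force: [0.5, -0.3, -0.5]
grip_width: 0.0438
gripper_force: 0.0
```

View pics/c3.png

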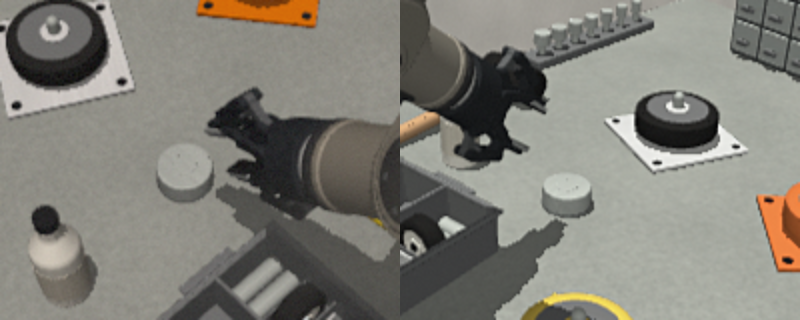

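```bash
cat >> h.py <<'E'
def diffcap(n,n0,box):
    a,b=load(n)["color"].astype(int),load(n0)["color"].astype(int); x,y,w,h=box
    m=(np.abs(a-b).max(2)>25)[y:y+h,x:x+w]; return m
E
python3 - <<'E'
from h import *
S,D=load("sc3"),load("sd3")
p=(223,211.5);q=(263.3,193)
print(tri(S,p,D,q),onz(S,p,.03),onz(D,q,.03))
# bright crown ellipse
for f,(x,y) in ((S,p),(D,q)):
    g=cv2.cvtColor(f["color"],cv2.COLOR_BGR2GRAY)
    print(g[int(y),int(x)-18:int(x)+19].tolist()); print(g[int(y)-14:int(y)+22,int(x)].tolist())
from bench import r
o=r.get_obs();print(totool(np.array([.556,-.05,.2])-o["tcp_pos"],o))
E
```

```text
(array([ 0.54802489, -0.0504748 ,  0.03190002]), np.float64(0.0028990551938214834)) [ 0.54667894 -0.05316797  0.03      ] [ 0.54964744 -0.05053985  0.03      ]
[140, 140, 143, 136, 163, 163, 162, 166, 162, 163, 162, 154, 165, 164, 163, 164, 163, 163, 166, 169, 168, 167, 159, 138, 170, 167, 167, 171, 165, 171, 160, 109, 138, 138, 142, 139, 140]
[144, 143, 141, 138, 149, 162, 169, 164, 167, 167, 165, 165, 164, 167, 166, 163, 164, 163, 167, 170, 163, 166, 166, 167, 170, 166, 180, 143, 104, 96, 103, 99, 100, 88, 116, 147]
[169, 167, 172, 172, 173, 172, 151, 200, 201, 199, 202, 199, 196, 195, 200, 199, 198, 197, 197, 198, 200, 202, 199, 145, 193, 200, 200, 201, 203, 206, 153, 164, 166, 165, 166, 163, 166]
[169, 166, 168, 168, 171, 170, 164, 180, 193, 196, 172, 186, 197, 196, 197, 202, 187, 193, 204, 214, 183, 131, 115, 117, 115, 116, 116, 118, 93, 94, 158, 174, 171, 100, 148, 175]
[-0.1683124  -3.50616414  0.77726917]
```

```bash
python3 -m creep '{"rows":[[0.05,-1.5,0,-0.6,0,0,85],[0.1,-2.8,0.4,-1.8,0,0,85],[0.15,-3.5,0.78,-3,0,0,85],[0.15,-3.5,0.78,-4.2,0,0,85],[0.15,-3.5,0.78,-5.4,0,0,85],[0.15,-3.5,0.78,-6.25,0,0,85],[0.15,-3.5,0.78,-6.25,0,0,85],[0.15,-3.5,0.78,-6.25,0,0,85]]}'
python3 - <<'E'
from h import *
from bench import r
w=grab("wrist","wr4");o=r.get_obs();print(o["tcp_pos"],o["orientation"],o["joints"].round(2))
M=Ro.from_rotvec(o["orientation"]).as_matrix();print(M.round(3).tolist(),proj(w,[.548,-.051,.03]),proj(w,[.575,-.3,.052]))
E
```

```text
clock: 8.2
tcp_pos: [0.5474, -0.051, 0.1984]
orientation: [0.195, -3.133, 0.003]
contact_force: [1.1, 0.7, -0.1]
grip_width: 0.0847
gripper_force: 0.0
[ 0.5475348  -0.05025361  0.19854451] [ 1.97695109e-01 -3.13343633e+00  1.94952572e-03] [-0.18  0.32  0.19  1.91 -0.07  0.92  1.74]
[[-0.992, -0.126, -0.002], [-0.126, 0.992, -0.001], [0.002, -0.001, -1.0]] [252.42236808 177.1810019 ] [ -0.35043634 179.03636676]
```

View pics/wr4.png

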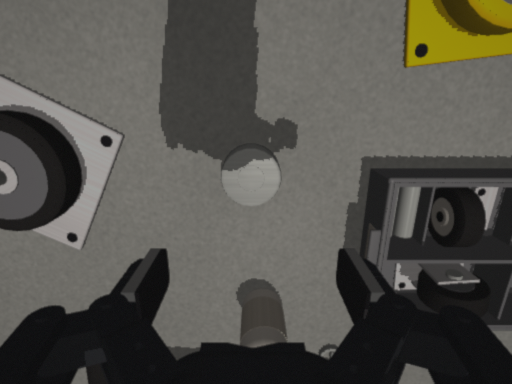

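Cap crown centred at (251,177) versus predicted (252,177); boss at (0,178) as predicted. Descending to grip across the diameter.

```bash
python3 -m creep '{"rows":[[0,-0.05,1.2,0,0,0,85],[0,-0.05,3,0,0,0,85],[0,-0.05,4.8,0,0,0,85],[0,-0.05,6.1,0,0,0,85],[0,-0.05,6.9,0,0,0,85],[0,-0.05,7.25,0,0,0,85],[0,-0.05,7.25,0,0,0,85],[0,-0.05,7.25,0,0,0,55],[0,-0.05,7.25,0,0,0,55],[0,-0.05,7.25,0,0,0,55]]}' 60
```

```text
clock: 9.5
tcp_pos: [0.549, -0.0527, 0.0198]
orientation: [-0.194, 3.134, 0.001]
contact_force: [-2.4, 0.9, 6.5]
grip_width: 0.064
gripper_force: 65.3
```

```bash
python3 -m creep '{"rows":[[0,0,0,0,0,0,55],[0,0,-0.4,0,0,0,55],[0,0,-1.5,0,0,0,55],[0,0,-3,0,0,0,55],[0,0,-4.5,0,0,0,55],[0,0,-5,0,0,0,55],[0,0,-5,0,0,0,55],[0,0,-5,0,0,0,55]]}' 60
python3 - <<'E'
from h import *
from bench import r
o=r.get_obs();print(o["tcp_pos"],o["joints"].round(2),o["grip_width"]);print(totool(np.array([.575,-.2995,.14])-o["tcp_pos"],o))
E
```

```text
clock: 10.5
tcp_pos: [0.5473, -0.0529, 0.142]
orientation: [0.194, -3.133, -0.0]
contact_force: [-0.5, 0.1, -1.2]
grip_width: 0.0639
gripper_force: 66.5
[ 0.54730058 -0.05292973  0.14197633] [-0.16  0.39  0.18  1.96 -0.1   0.8   1.77] 0.06387185827179556
[ 0.11639126 -9.92418582  0.0767528 ]
```

```bash
python3 -m creep '{"rows":[[0,-0.6,0,0,0,0,55],[0,-2,0,0,0,0,55],[0,-4,0,0,0,0,55],[0,-5.5,0,0,0,0,55],[0,-6,0,0,0,0,55],[0,-6,0,0,0,0,55],[0,-6,0,0,0,0,55]]}' 60
python3 - <<'E'
from h import *
from bench import r
w=grab("wrist","wr5");o=r.get_obs();print(o["tcp_pos"],o["grip_width"]);print(proj(w,[.575,-.2995,.078]),proj(w,[.575,-.2995,.054]),proj(w,np.r_[o["tcp_pos"][:2],o["tcp_pos"][2]+.01]))
E
```

```text
clock: 11.38
tcp_pos: [0.5667, -0.2001, 0.1427]
orientation: [0.197, -3.135, -0.002]
contact_force: [0.6, 1.1, -1.2]
grip_width: 0.0639
gripper_force: 66.4
[ 0.5667803  -0.19999721  0.1428349 ] 0.06382670951675871
[114.59573433 208.09007692] [127.88380719 197.28089371] [252.79530028 271.56575494]
```

View pics/wr5.png

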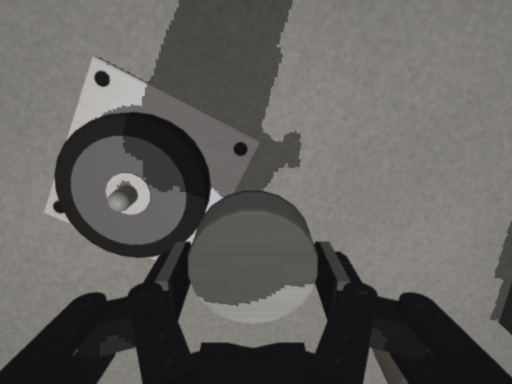

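```bash
python3 - <<'E'
from h import *
w=load("wr5");I=w["color"];g=cv2.cvtColor(I,cv2.COLOR_BGR2GRAY)
print('col253',[(i,int(v)) for i,v in zip(range(186,216),g[186:216,253])],g[312:332,253].tolist())
t=np.array([.5668,-.2000]);zc=.1428+.010
a=np.linspace(0,2*np.pi,73)
for z in(zc,zc-.03):
    P=np.array([proj(w,[t[0]+.033*np.cos(q),t[1]+.033*np.sin(q),z]) for q in a]);print('circle pred cols',P[:,0].min(),P[:,0].max(),'rows',P[:,1].min(),P[:,1].max())
# boss: bright ellipse
hsv=cv2.cvtColor(I,cv2.COLOR_BGR2HSV)
m=np.uint8((g>150));m[:165]=0;m[215:]=0;m[:,:105]=0;m[:,155:]=0
n,l,s,c=cv2.connectedComponentsWithStats(m);print(s[1:],c[1:])
k=1+np.argmax(s[1:,4]);cn=max(cv2.findContours(np.uint8(l==k),0,1)[0],key=cv2.contourArea)
e=cv2.fitEllipse(cv2.convexHull(cn));print(e,onz(w,e[0],.054))
print(proj(w,[.575+.018,-.2995,.054]),proj(w,[.575-.018,-.2995,.054]))
# wheel dark outer
print('tip',onz(w,(118.5,203),.074))
for n_,tag in (("scene","sc5"),("side","sd5")): grab(n_,tag)
E
```

```text
col253 [(186, 76), (187, 75), (188, 76), (189, 72), (190, 58), (191, 46), (192, 56), (193, 63), (194, 64), (195, 64), (196, 64), (197, 63), (198, 65), (199, 64), (200, 64), (201, 65), (202, 64), (203, 63), (204, 64), (205, 63), (206, 64), (207, 64), (208, 67), (209, 70), (210, 74), (211, 88), (212, 94), (213, 94), (214, 92), (215, 90)] [151, 150, 148, 148, 147, 149, 153, 155, 154, 151, 149, 141, 132, 128, 127, 127, 127, 128, 131, 131]
circle pred cols 184.8216515165128 320.71930407401055 rows 208.28623529026365 326.35031719210485
circle pred cols 195.97146238110733 309.20811424058456 rows 188.52270340076157 290.2943420559726
[[106 173  44  41 792]
 [115 202   5   5  18]] [[131.22222222 191.02777778]
 [117.11111111 203.72222222]]
((127.72419738769531, 193.2100067138672), (38.918540954589844, 45.4914665222168), 123.58637237548828) [ 0.57155167 -0.29960423  0.054     ]
[128.0245487  217.86836242] [127.73625623 175.69734792]
tip [ 0.57238533 -0.2983682   0.074     ]
```

```bash
python3 - <<'E'
from h import *
from bench import r
o=r.get_obs();print(o["tcp_pos"],totool(np.array([.5725,-.2993,.1428])-o["tcp_pos"],o))
M=Ro.from_rotvec(o["orientation"]).as_matrix();print(M[:,2])
E
```

```text
[ 0.56688141 -0.20027541  0.14308876] [ 0.2738982  -3.95789591  0.00868761]
[-1.74557727e-04  7.12817076e-04 -9.99999731e-01]
```

```bash
python3 -m creep '{"rows":[[0.05,-0.6,0,0,0,0,55],[0.15,-1.8,0,0,0,0,55],[0.25,-3.1,0,0,0,0,55],[0.27,-3.8,0,0,0,0,55],[0.27,-3.96,0,0,0,0,55],[0.27,-3.96,0,0,0,0,55],[0.27,-3.96,0.8,0,0,0,55],[0.27,-3.96,1.6,0,0,0,55],[0.27,-3.96,1.9,0,0,0,55],[0.27,-3.96,1.9,0,0,0,55]]}' 80
python3 - <<'E'
from h import *
from bench import r
o=r.get_obs();print(o["tcp_pos"],o["contact_force"],o["moment"])
E
```

```text
clock: 12.78
tcp_pos: [0.5716, -0.3005, 0.0944]
orientation: [0.194, -3.134, -0.001]
contact_force: [-0.4, 0.5, -0.2]
grip_width: 0.0632
gripper_force: 90.2
[ 0.57159753 -0.30047069  0.09440492] [-0.38310257  0.5156874  -0.18720534] [ 0.01531658 -0.01109935  0.01118104]
```

```bash
python3 -m creep '{"rows":[[0,0,0.15,0,0,0,55],[0,0,0.3,0,0,0,55],[0,0,0.4,0,0,0,55],[0,0,0.4,0,0,0,55]]}' 80; python3 -m creep '{"rows":[[0,0,0.1,0,0,0,55],[0,0,0.2,0,0,0,55],[0,0,0.2,0,0,0,55]]}' 80
```

```text
clock: 13.28
tcp_pos: [0.5721, -0.3007, 0.0855]
orientation: [0.194, -3.135, -0.001]
contact_force: [-0.8, 0.2, -0.2]
grip_width: 0.063
gripper_force: 90.3
clock: 13.65
tcp_pos: [0.5721, -0.3003, 0.0815]
orientation: [0.194, -3.135, -0.002]
contact_force: [-2.4, 3.2, 6.5]
grip_width: 0.063
gripper_force: 91.0
```

```bash
python3 -m creep '{"rows":[[0.03,0.04,0.1,0,0,0,55],[0.03,0.04,0.2,0,0,0,55],[0.03,0.04,0.2,0,0,0,55]]}' 80; python3 -m creep '{"rows":[[0,0,0.1,0,0,0,55],[0,0,0.15,0,0,0,55],[0,0,0.15,0,0,0,55]]}' 80
```

```text
clock: 14.02
tcp_pos: [0.572, -0.3002, 0.0763]
orientation: [-0.194, 3.134, -0.001]
contact_force: [1.2, 0.7, -0.7]
grip_width: 0.0635
gripper_force: 90.3
clock: 14.4
tcp_pos: [0.572, -0.3002, 0.0729]
orientation: [-0.194, 3.134, -0.001]
contact_force: [-0.3, 1.7, 6.3]
grip_width: 0.0629
gripper_force: 91.1
```

```bash
python3 -m creep '{"rows":[[0,0,0.05,0,0,0,55],[0,0,0.08,0,0,0,55],[0,0,0.08,0,0,0,55]]}' 80; python3 -m creep '{"rows":[[0,0,0.05,0,0,0,55],[0,0,0.08,0,0,0,55],[0,0,0.08,0,0,0,55]]}' 80
python3 - <<'E'
from h import *
a=grab("scene","sc6")["color"];b=grab("side","sd6")["color"]
E
```

```text
clock: 14.78
tcp_pos: [0.572, -0.3002, 0.072]
orientation: [-0.194, 3.134, -0.0]
contact_force: [-4.0, 3.4, 17.0]
grip_width: 0.0632
gripper_force: 92.2
clock: 15.15
tcp_pos: [0.572, -0.3003, 0.0719]
orientation: [-0.194, 3.134, 0.0]
contact_force: [-9.1, 7.7, 30.7]
grip_width: 0.0632
gripper_force: 93.8
```

Rigid stop at the predicted height (0.0718) with 31 N. Release, rise, and look.

```bash
python3 -m creep '{"rows":[[0,0,-0.08,0,0,0,55],[0,0,-0.08,0,0,0,85],[0,0,-0.08,0,0,0,85],[0,0,-0.08,0,0,0,85],[0,0,-0.6,0,0,0,85],[0,0,-1.8,0,0,0,85],[0,0,-3.2,0,0,0,85],[0,0,-4,0,0,0,85],[0,0,-4,0,0,0,0],[0,0,-4,0,0,0,0]]}' 
python3 - <<'E'
from h import *
a=grab("scene","sc7")["color"];b=grab("side","sd7")["color"]
z=lambda i,x,y,w,h,s:cv2.resize(i[y:y+h,x:x+w],None,fx=s,fy=s,interpolation=cv2.INTER_CUBIC)
cv2.imwrite("pics/c7.png",np.hstack([z(a,110,105,100,100,4),z(b,270,100,100,100,4)]))
for n in("sc7","sd7"):
    f=load(n);print([proj(f,[.572,-.3,q]).round(1).tolist() for q in(.052,.082)])
E
```

```text
clock: 16.5
tcp_pos: [0.5707, -0.2996, 0.1667]
orientation: [0.194, -3.134, -0.001]
contact_force: [-0.2, 0.1, -0.5]
grip_width: 0.0511
gripper_force: 0.0
[[157.5, 145.3], [155.6, 137.0]]
[[319.4, 154.1], [320.4, 145.1]]
```

View pics/c7.png

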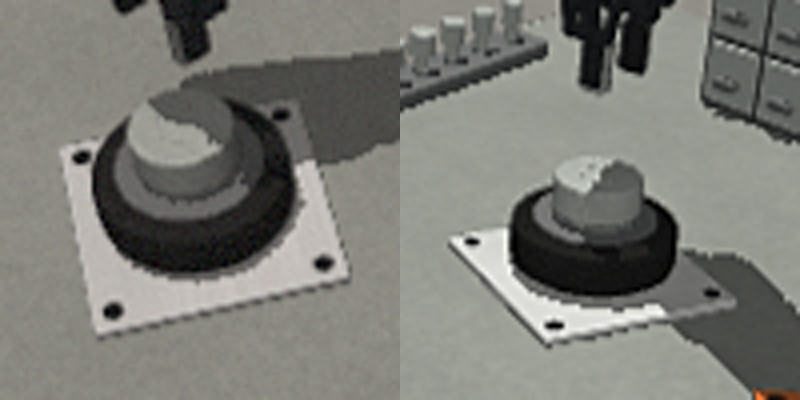

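The cap sits level and central on the wheel face (crown at crop (180,130) and (598,177)). A confirming push on the crown with closed fingers.

```bash
python3 -m creep '{"rows":[[0,0,0,0,0,0,0],[0,0,0.8,0,0,0,0],[0,0,1.8,0,0,0,0],[0,0,2.5,0,0,0,0],[0,0,2.85,0,0,0,0],[0,0,2.95,0,0,0,0],[0,0,2.95,0,0,0,0]]}' ; python3 -m creep '{"rows":[[0,0,0.06,0,0,0,0],[0,0,0.12,0,0,0,0],[0,0,0.12,0,0,0,0]]}'
```

```text
clock: 17.48
tcp_pos: [0.5717, -0.3003, 0.0945]
orientation: [-0.194, 3.135, -0.001]
contact_force: [0.1, -0.3, 0.7]
grip_width: 0.0004
gripper_force: 0.0
clock: 17.85
tcp_pos: [0.5713, -0.3, 0.0912]
orientation: [-0.194, 3.135, 0.0]
contact_force: [-0.7, 0.2, -0.2]
grip_width: 0.0001
gripper_force: 0.0
```

```bash
python3 -m creep '{"rows":[[0,0,0.05,0,0,0,0],[0,0,0.1,0,0,0,0],[0,0,0.1,0,0,0,0]]}' ; python3 -m creep '{"rows":[[0,0,0.04,0,0,0,0],[0,0,0.07,0,0,0,0],[0,0,0.07,0,0,0,0]]}'
```

```text
clock: 18.23
tcp_pos: [0.5715, -0.3001, 0.0901]
orientation: [-0.194, 3.135, 0.0]
contact_force: [-4.0, 1.9, 11.4]
grip_width: -0.0002
gripper_force: 5.5
clock: 18.6
tcp_pos: [0.5715, -0.3002, 0.09]
orientation: [-0.193, 3.135, 0.001]
contact_force: [-8.3, 5.3, 23.4]
grip_width: -0.0002
gripper_force: 11.7
```

Crown is at 0.082, exactly home, and rigid. Retreat and hand in.

```bash
python3 -m creep '{"rows":[[0,0,-0.5,0,0,0,0],[0,0,-2,0,0,0,0],[0,0,-4,0,0,0,0],[0,0,-5,0,0,0,0],[0,0,-5,0,0,0,0],[0,0,-5,0,0,0,0]]}'; python3 -c "
from bench import r
print(r.hand_in())"
```

```text
clock: 19.35
tcp_pos: [0.5708, -0.2997, 0.2109]
orientation: [0.194, -3.134, -0.001]
contact_force: [-0.0, -0.1, -0.3]
grip_width: -0.0
gripper_force: 0.0
the job is handed in; nothing more can be done
None
```

The large hub cap is pressed home on the cart wheel: its crown measured 82 mm above the bench and didn't give under a 23 N push. The cap is released, the other spares and the oil bottle were not touched, and the job was handed in at about 19 s; no verdict came back.

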